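# Lock a levelling bolt on the banding wheel

### The arm

A 7-joint arm with a two-finger parallel gripper is mounted at the origin on the work surface. World frame = base frame: x ahead of the robot, y to its left, z up, the work surface at z = 0. Lengths are in mm, angles in rad, forces in N, time in s.
With the tool pointing down it reaches from about 400 to 750 mm from the base axis. Payload 19.5 kg.
Tool frame: the origin (TCP) lies on the mounting face of the last link; the fingertips stand 173 mm ahead of it and the grasp point (between the pads) lies 155 mm ahead of it (env.hold_point_z is the distance from the TCP to the grasp point, in mm); z points along the fingers, y is the line along which they close (so a half turn about z gives the same grasp; the last joint's range is limited). The gripper opens to 85 mm and grips with 20 to 120 N. Pads are 22 mm wide; open, the fingers measure 114 mm over their backs; the gripper's body (76 mm by 85 mm) begins 54 mm behind the grasp point. The pads swing forward as they close: fully open they stand 13 mm farther back than shut.
Start: joints at [1.118, 0.707, -0.028, 1.485, 0.022, 0.951, -0.075], TCP at [229.619, -527.154, 404.668] pointing down, gripper open.
Joint ranges: [-2.71, 2.71], [-0.32, 2.16], [-1.57, 1.52], [0, 2.45], [-1.46, 4.6], [0, 2.02], [-2.83, 2.83]. Speed limits (rad/s): [1.89, 1.89, 2.57, 2.57, 3.01, 3.01, 3.01].

### API

Orientations are given as a unit quaternion [w, x, y, z].
In Python, from station import env gives the robot as it stands. Calls block until the motion is done:
- env.goto(position, orientation): joint-space move of the TCP to a pose.
- env.move_l(position, attitude=None, feed=150, max_force=None): straight line of the TCP; attitude=None keeps the orientation; feed is the mean speed in mm/s. With max_force (N) it stops when the force on the tool has changed by that much, and returns True; else False.
- env.goto_joints(angles): joint-space move.
- env.command_gripper(opening, effort=None): finger opening in mm; effort is the grip in N (None keeps the last); returns when the fingers have stopped.
- env.wait(seconds).
- env.solve_ik(position, orientation): joint angles nearest the present ones, or None.
- env.get_obs(): the state.
- env.grab_frame(name): name is "scene" or "top"; returns a dict with "pixels" (400x640x3 uint8, red, green, blue), "z_map" (400x640 float32, mm along the optical axis (not along the pixel's ray), 0 where there is no reading), "fov_y" (degrees; the focal length in pixels is half the picture's height over the tangent of half this angle, whatever the lens; pixels are square), "cx", "cy" (the principal point, pixels), "D" ([k1, k2, p1, p2, k3] as OpenCV has them; the pictures are not rectified), "rvec" (rotation vector, rad) and "tvec" (3), from world to camera coordinates, as OpenCV has them. Camera axes: x right, y down, z forward; pixel columns grow to the right and rows downward; lengths in mm; the calibration is good to about 2 mm. A picture is of the moment at which its call begins.
A pose or a line that the arm cannot do raises env.MotionError and nothing moves.
- env.job_done(): hands the job in; it is judged then, once.
The state is a dict: "time_s": time; "joint_positions": joint angles; "qvel": joint speeds; "joint_efforts": joint torques, N m; "ee_pos": TCP position; "eef_rot": TCP orientation; "wrist_force": force on the tool from outside, world axes, zero at the start; "wrist_torque": the same for the moment, N m; "gripper_width": finger opening in mm; "grasp_force": force on a finger pad.
Only numpy, scipy, OpenCV 4.12 (cv2) and the standard library are available. Lean on these libraries where they do the work, as an engineer would, in place of code of your own. Each camera call takes 0.05 s, during which the arm holds its last target. There are 200 camera calls.

### The job

The banding wheel has been levelled, but the locknut on one of its levelling bolts, the one at the foot on the robot's right whose lever sticks out over the empty tiles, is still loose. Slide the open-ended spanner fully onto that bolt's square head to keep the bolt from turning, and swing the nut's lever counter-clockwise (seen from above), towards the spanner's handle, until the nut is tight, without letting the bolt turn out of its setting. Then draw the spanner off and leave it lying flat on the tiles clear of the bolt, with the jug and the other things undisturbed.

Things in the scene. Friction and masses are not known exactly. Their poses are not given: they have to be found in the camera images.
- wheel: Heavy cast-iron banding wheel, fixed. Origin on its axis at the tile surface, z up. Three legs at 120 degrees end in lugs (42 mm across, 36 to 58 mm above the tiles), each on a bolt 125 mm from the axis. The bolt to lock is on the leg along the wheel's -y; the other two are already locked, leave them. Top plate 200 mm across, 101 to 122 mm high, turns freely under the jug (top at 292 mm).
- bolt_head (a point): Centre (8 mm above the tiles) of the levelling bolt's square head, 27 x 27 x 16 mm, standing on the tiles; its 18 mm shank rises to 86 mm. z up, x and y square to its sides, x roughly towards the wheel's axis. A spanner slid on along +x, its x along this x, makes a narrow V with the nut's lever. The bolt turns with 0.2 N m of friction; turning the nut alone drags it round.
- bolt_corner (a point): A top corner of that square head, 19 mm from the bolt's axis. It shows how far the bolt has turned: it may shift 3.3 mm at most (10 degrees) from where it starts.
- locknut (a joint): Turn of the locknut relative to its bolt, rad, growing counter-clockwise from above, which raises it against the lug. Starts at 0.10 to 0.20; 0.40 is tight (a hard stop). Takes 0.5 N m (5 N on the lever 100 mm out), stays where left. Seen from above the lever lies clockwise of the bolt head's -x direction by 0.60 rad minus this value (0.20 rad when tight).
- lever_tip (a point): End of the locknut's lever, 115 mm from the bolt's axis, 27 mm above the tiles; x points along the lever to the bolt, z up. Lever 14 mm wide, 22 to 32 mm above the tiles, so a fitted spanner's handle passes under it; two fingers can squeeze lever and handle together like plier handles about 90 to 100 mm from the bolt. Nut 30 mm across flats, 20 to 36 mm high.
- spanner: Loose flat steel open-ended spanner, 12 mm thick, 0.35 kg, flat on the tiles. Origin under the centre of the jaw opening (the bolt's axis when fitted), x towards the open mouth, z up. Jaws 29 mm apart, head 56 mm wide, from x = 28 mm (the last 10 mm flared) to -36 mm; jaw's inner end at x = -14.5 mm.
- jug: Bystander: unglazed buff stoneware jug with one handle, 170 mm tall, 116 mm wide, standing on the wheel's plate. Origin at the centre of its underside.
- saucer: Bystander: pale blue porcelain saucer, 140 mm across, 20 mm high. Origin at the centre of its underside.
- calipers: Bystander: steel pottery calipers lying flat, 150 mm long, 100 mm wide, 14 mm high. Origin under the pivot, legs to -x.
- brush: Bystander: wide bamboo brush lying flat, 166 mm long, 58 mm wide, 11 mm high. Origin under its ferrule, bristles to +x.
- spanner_grip (a point): Point on the spanner's handle, mid-thickness (6 mm up), 145 mm behind the jaw centre, axes as the spanner's. The straight handle is 18 mm wide from x = -36 mm to its round end (24 mm wide) at x = -190 mm from the jaw centre. When it is fitted, the handle here is beyond the lever's reach, so it can be taken with one finger each side. Balance point about 70 mm behind the jaw centre.

How it is judged (in metres and radians):
On the way, in this order (a step that is already met when the one before it is completed fails the run):
1. the spanner's jaws are fully on the square head of the loose foot's bolt (horizontal distance between spanner and bolt_head below 0.007 m and height (world z) of spanner below 0.008 m and (angle between the x axis of spanner and the x axis of bolt_head, either way round below 0.14 rad or angle between the x axis of spanner and the y axis of bolt_head, either way round below 0.14 rad)), for 0.2 s.
2. the locknut is turned tight while the spanner is on the bolt's head (value of joint locknut above 0.36 rad and horizontal distance between spanner and bolt_head below 0.012 m and height (world z) of spanner below 0.012 m), for 0.2 s.
At the end, for the whole second after the job is handed in: The locknut stands within 0.04 rad of its tight stop, the bolt is within 10 degrees of its first setting (corner shifted less than 3.3 mm), the spanner is off the bolt's head (jaw centre more than 45 mm from the bolt's axis) and lies flat and still on the tiles, the jug upright (value of joint locknut above 0.36 rad and distance of bolt_corner from where it was at the start of the episode below 0.0033 m and horizontal distance between spanner and bolt_head above 0.045 m and height (world z) of spanner below 0.004 m and angle between spanner's own z axis and vertical below 0.05 rad and linear speed of spanner below 0.02 m/s and angle between jug's own z axis and vertical below 0.1 rad); the robot touches nothing.
It fails at once if the levelling bolt is turned more than 10 degrees from its setting (distance of bolt_corner from where it was at the start of the episode above 0.0033 m).
It fails at once if the jug is tipped or shifted by more than 25 mm (distance of jug from where it was at the start of the episode above 0.025 m or angle between jug's own z axis and vertical above 0.2 rad).
It fails at once if saucer, calipers or brush is shifted by more than 30 mm (distance of any of saucer, calipers, brush from where it was at the start of the episode above 0.03 m).
It also fails if it takes over 61 s, if anything falls off the work surface, if the arm or the gripper's body presses on something with over 40 N, if the wrist force passes 120 N, or if a joint passes its speed limit or range.

## Working session

There is one attempt and no reset: what is moved stays moved. The work goes in short steps, each a Python script; the robot and the scene stay as the last script left them, time stands still between calls to the robot, and variables do not carry over. Pictures are saved under pics/ and viewed, at most 10 in all, crops included, and the job is handed in when it is done.

```bash
ls; mkdir -p pics; cat > h.py <<'E'
import numpy as np, cv2
from station import env
def cam(n):
    f=env.grab_frame(n); f['f']=200/np.tan(np.radians(f['fov_y']/2))
    f['K']=np.array([[f['f'],0,f['cx']],[0,f['f'],f['cy']],[0,0,1.]]); f['R']=cv2.Rodrigues(np.array(f['rvec'],float))[0]; f['t']=np.array(f['tvec'],float).ravel(); f['D']=np.array(f['D'],float)
    return f
def plane(f,uv,z):
    p=cv2.undistortPoints(np.array(uv,float).reshape(-1,1,2),f['K'],f['D']).reshape(-1,2)
    d=np.c_[p,np.ones(len(p))]@f['R']; c=-f['R'].T@f['t']
    return c+d*((z-c[2])/d[:,2])[:,None]
def proj(f,P):
    return cv2.projectPoints(np.array(P,float).reshape(-1,1,3),np.array(f['rvec'],float),f['t'],f['K'],f['D'])[0].reshape(-1,2)
def save(f,n): cv2.imwrite('pics/'+n,f['pixels'][:,:,::-1])
E
python3 - <<'E'
from h import *
for n in('scene','top'):
    f=cam(n); save(f,n+'0.png'); print(n,f['f'],-f['R'].T@f['t'],f['R'][2],f['D'])
print(env.get_obs())
E
```

```text
pics
scene 485.27075759580106 [1022.83023678 -798.95509978  820.04114152] [-0.41863677  0.65463093 -0.62944547] [-0.06901424  0.          0.          0.          0.        ]
top 472.4668805818611 [ 329.32814426  -86.88586975 1416.34085453] [ 1.71362664e-01 -4.81591435e-04 -9.85207900e-01] [-0.04372402  0.          0.          0.          0.        ]
{'time_s': 0.1, 'joint_positions': array([ 1.1183067 ,  0.70704393, -0.02761228,  1.48492645,  0.02201249,
        0.95090892, -0.07550207]), 'qvel': array([ 7.51225695e-05, -2.02481203e-03, -1.44210986e-03, -3.89695759e-04,
        4.94324456e-04, -2.53605717e-04,  2.47201012e-04]), 'joint_efforts': array([ 2.75641483e-03, -8.84291410e+01,  1.23706609e+00, -2.36454070e+01,
        1.70545973e-02,  5.05748889e-03,  1.58892863e-04]), 'ee_pos': array([ 229.59571882, -527.10856005,  404.278433  ]), 'eef_rot': array([-4.76740906e-04,  9.78980378e-01,  2.03953863e-01, -1.21178909e-04]), 'wrist_force': array([-0.11531553, -0.13915384,  0.52337777]), 'wrist_torque': array([-0.00224405, -0.02498337, -0.01068238]), 'grasp_force': 0.0, 'gripper_width': 85.45097470987444}
```

View pics/scene0.png

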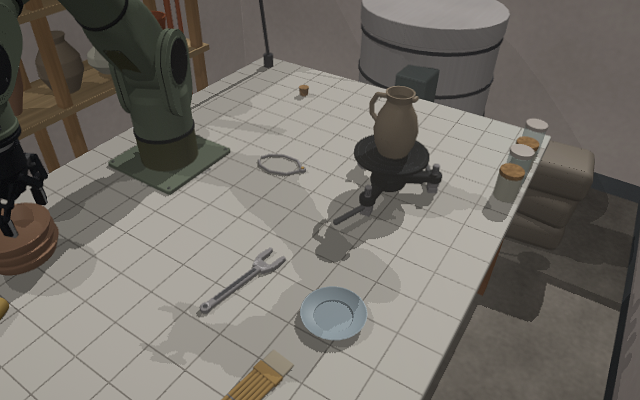

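View pics/top0.png

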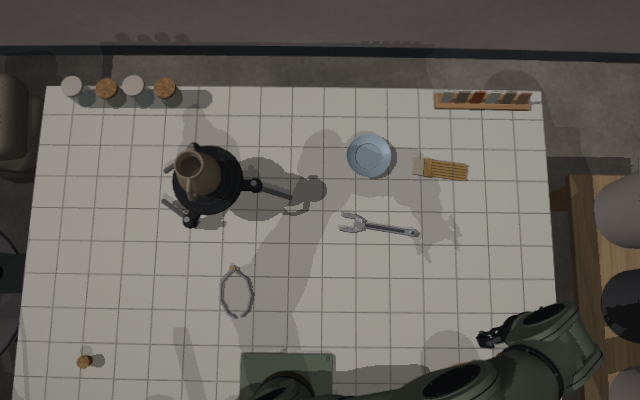

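Scene: bolt at about (368,198), lever running to (330,225); spanner jaws at (272,258), handle end at (204,308). Top: bolt foot (257,185), lever tip (291,197), spanner jaws (350,225), end (416,233). I'll enlarge both.

```bash
cat > crop.py <<'E'
from h import *
def crops(sf,sb,tf,tb,name,s=5):
    a=[]
    for f,b in((sf,sb),(tf,tb)):
        x0,y0,x1,y1=b; c=cv2.resize(f['pixels'][y0:y1,x0:x1,::-1],None,fx=s,fy=s,interpolation=cv2.INTER_CUBIC)
        c=cv2.convertScaleAbs(c,alpha=1.5)
        for x in range(x0//10*10+10,x1,10): cv2.putText(c,str(x),((x-x0)*s,8),0,.3,(0,0,255)); cv2.line(c,((x-x0)*s,10),((x-x0)*s,14),(0,0,255))
        for y in range(y0//10*10+10,y1,10): cv2.putText(c,str(y),(0,(y-y0)*s+3),0,.3,(0,0,255))
        a.append(c)
    w=max(i.shape[1] for i in a); cv2.imwrite('pics/'+name,np.vstack([cv2.copyMakeBorder(i,0,4,0,w-i.shape[1],0) for i in a]))
E
python3 - <<'E'
from crop import *
s,t=cam('scene'),cam('top')
crops(s,(310,170,400,245),t,(235,165,335,215),'c1.png',s=5 if 0 else 4)
crops(s,(320,175,390,235),t,(235,170,305,215),'c1.png',s=5)
# spanner mask: differs from tile
import pickle; pickle.dump((s,t),open('f0.pkl','wb'))
crops(s,(195,240,295,320),t,(330,200,430,245),'c2.png',s=4)
E
```

```text
(no output)
```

View pics/c1.png

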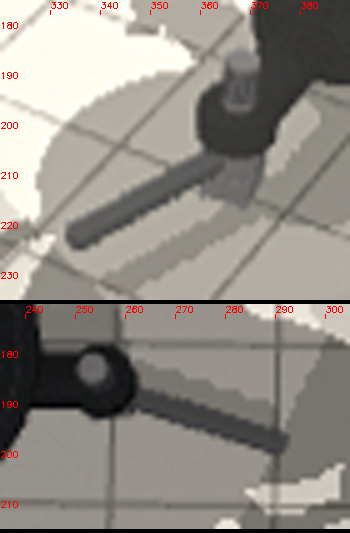

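View pics/c2.png

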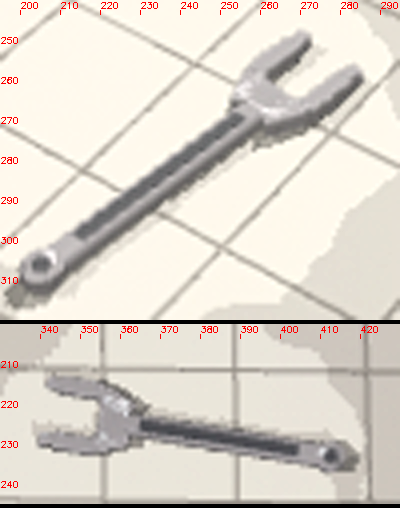

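Crops: top view shows shank top at (253,182), lever tip at (291.5,197.4); scene shows shank top at (367.6,186.6), lever tip at (335,222). Spanner: top prong tips (341.6,213.9)/(339.1,228.1), hole (412.4,232.9); scene tips (270.3,248.3)/(283.9,257.6), hole (204.9,305.6).

```bash
cat > m.py <<'E'
import pickle; from crop import *
s,t=pickle.load(open('f0.pkl','rb'))
P=lambda f,uv,z:plane(f,uv,z).round(1)[:,:2].tolist()
print('shank86',P(s,[367.6,186.6],86),P(t,[253.2,182.2],86))
print('lever tip,root z32',P(s,[[335,221.8],[360.6,207.6]],30),P(t,[[291.6,197.4],[262.6,188.4]],32))
print('spanner z12 tips,hole', P(s,[[270.3,248.3],[283.9,257.6],[204.9,305.6]],12),P(t,[[341.6,213.9],[339.1,228.1],[412.4,232.9]],12))
# lever + spanner by mask
g=t['pixels'].astype(int).sum(2)/3
for n,f,b in(('top',t,(264,184,293,203)),('scene',s,(332,203,358,226))):
    g=cv2.cvtColor(f['pixels'],cv2.COLOR_RGB2GRAY).astype(int); x0,y0,x1,y1=b; m=(g[y0:y1,x0:x1]<(65 if n=='top' else 75)).astype(np.uint8)
    print(n,g[(y0+y1)//2, x0:x1].tolist())
    k,l,st,c=cv2.connectedComponentsWithStats(m); i=1+st[1:,4].argmax(); ys,xs=np.where(l==i); q=plane(f,np.c_[xs+x0,ys+y0],31)[:,:2]
    c=q.mean(0);w,v=np.linalg.eigh(np.cov(q.T));d=v[:,1]; pr=(q-c)@d; print(' lever',c.round(1),d.round(3),np.degrees(np.arctan2(d[1],d[0])).round(1),pr.min().round(1),pr.max().round(1),'width',np.sqrt(12*w[0]).round(1))
for n,f,b in(('top',t,(335,208,424,240)),('scene',s,(198,243,290,315))):
    g=cv2.cvtColor(f['pixels'],cv2.COLOR_RGB2GRAY).astype(int); x0,y0,x1,y1=b
    cv2.imwrite(f'pics/g{n}.png',g[y0:y1,x0:x1]); print(n,np.percentile(g[y0:y1,x0:x1],[5,20,50,80]), g[225 if n=='top' else 280,x0:x1].tolist())
E
python3 m.py
```

```text
shank86 [[612.6, 98.7]] [[618.2, 101.3]]
lever tip,root z32 [[582.1, -6.1], [608.5, 77.7]] [[585.0, -7.2], [611.3, 80.1]]
spanner z12 tips,hole [[493.0, -155.1], [538.0, -162.5], [481.7, -370.0]] [[540.0, -157.3], [497.0, -150.0], [484.9, -369.4]]
top [98, 96, 93, 93, 76, 44, 48, 40, 45, 45, 47, 44, 45, 43, 44, 43, 42, 43, 45, 45, 49, 67, 78, 78, 78, 70, 56, 98, 80]
 lever [598.   31.8] [0.251 0.968] 75.5 -42.6 47.4 width 26.7
scene [117, 100, 94, 111, 117, 116, 117, 116, 117, 118, 119, 102, 73, 66, 62, 62, 64, 63, 61, 59, 54, 50, 74, 67, 108, 118]
 lever [593.6  25.8] [0.266 0.964] 74.6 -42.2 47.8 width 17.6
top [ 75. 107. 150. 153.] [153, 153, 153, 134, 136, 136, 136, 134, 136, 136, 137, 137, 137, 153, 153, 153, 136, 153, 134, 100, 110, 106, 105, 106, 105, 107, 109, 108, 108, 94, 51, 51, 51, 53, 53, 58, 57, 56, 57, 68, 69, 79, 89, 88, 96, 94, 91, 94, 86, 98, 111, 111, 132, 110, 111, 135, 135, 135, 135, 137, 152, 153, 153, 152, 152, 152, 152, 152, 152, 152, 152, 152, 152, 152, 152, 152, 152, 152, 152, 152, 152, 153, 152, 152, 149, 130, 115, 106, 133]
scene [ 79. 134. 166. 167.] [167, 167, 166, 166, 166, 166, 166, 167, 167, 168, 168, 166, 148, 124, 125, 152, 168, 168, 157, 129, 135, 163, 168, 166, 166, 166, 166, 166, 166, 166, 166, 166, 166, 166, 167, 169, 171, 152, 117, 85, 72, 73, 72, 66, 96, 115, 112, 97, 80, 69, 75, 89, 91, 137, 150, 148, 162, 167, 166, 167, 166, 166, 166, 166, 166, 167, 167, 167, 167, 167, 168, 170, 131, 134, 162, 168, 167, 167, 167, 167, 166, 166, 166, 166, 166, 166, 167, 167, 167, 167, 167, 165][ WARN:0@0.157] global loadsave.cpp:1063 imwrite_ Unsupported depth image for selected encoder is fallbacked to CV_8U.
```

```bash
cat >> h.py <<'E'
def q(phi): a=np.radians(phi)/2; return np.array([0,np.cos(a),np.sin(a),0])
def u(th): a=np.radians(th); return np.array([np.cos(a),np.sin(a)])
E
python3 - <<'E'
from crop import *
import pickle; s,t=pickle.load(open('f0.pkl','rb'))
p=plane(s,[[360.0,213.6],[368.8,216]],0); d=p[1]-p[0]; print('edge',p[:,:2].round(1),np.degrees(np.arctan2(d[1],d[0])),np.linalg.norm(d))
J=(np.array([511.1,-186.4])+np.array([514.1,-181.3]))/2; G=J-145*u(81)
print(J,G)
env.goto([*G,260],q(81)); env.move_l([*G,176],feed=120,max_force=15); 
print(env.get_obs()['ee_pos']); env.command_gripper(0,60); o=env.get_obs(); print(o['gripper_width'],o['grasp_force'],o['wrist_force'],o['ee_pos'],o['joint_positions'].round(2),o['time_s'])
s,t=cam('scene'),cam('top'); pickle.dump((s,t),open('f1.pkl','wb'))
crops(s,(195,230,295,320),t,(330,190,430,245),'c3.png',s=4)
# reach check of later poses
for th,P in((99,[636,-43,176]),(99,[650,-115,176]),(95,[625,5,178])): print(env.solve_ik(P,q(th)))
E
```

```text
edge [[603.3  88.3]
 [627.2  92.4]] 9.872547174361872 24.235841167285777
[ 512.6  -183.85] [ 489.91700257 -327.06480939]
[ 490.04995412 -327.26791243  176.6940952 ]
16.06385572398802 59.325878620147705 [-2.03970452  0.6659585   7.45214371] [ 489.94327595 -327.07028954  176.37370749] [ 0.61  1.06 -0.15  1.6   0.28  0.51  0.13] 3.0333
[ 0.09770825  1.10880245 -0.17880699  1.40181003  0.26462463  0.65445312
 -0.03736588]
[ 0.21218213  1.13731888 -0.20155099  1.30179218  0.27608485  0.72946462
  0.0754847 ]
[ 0.01097226  1.09067352 -0.15177184  1.45476565  0.2349172   0.61395767
 -0.16547644]
```

View pics/c3.png

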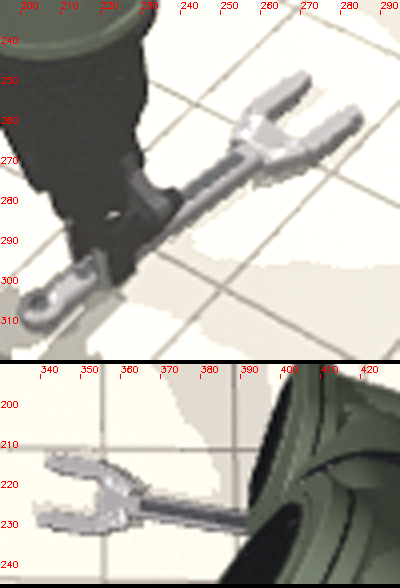

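Grip is on the handle; jaw tips still at (270,248)/(284,258) in the scene view. Slide to 55 mm short of the bolt and look.

```bash
python3 - <<'E'
from crop import *
import pickle
B=np.array([615.4,100.5]); th=99.5
env.command_gripper(0,90)
T=B-(55+145)*u(th)
env.move_l([*T,176.4],q(th),feed=120)
o=env.get_obs(); print(o['ee_pos'],o['wrist_force'],o['time_s'],o['gripper_width'])
s,t=cam('scene'),cam('top'); pickle.dump((s,t),open('f2.pkl','wb'))
crops(s,(300,170,400,260),t,(235,170,335,220),'c4.png',s=5 if 0 else 4)
crops(s,(300,180,400,250),t,(240,170,320,210),'c4.png',s=5)
E
```

```text
[648.49752902 -96.8655633  176.52853469] [-2.82418181 -4.18490154  5.45373836] 5.8333 15.002150145490615
```

View pics/c4.png

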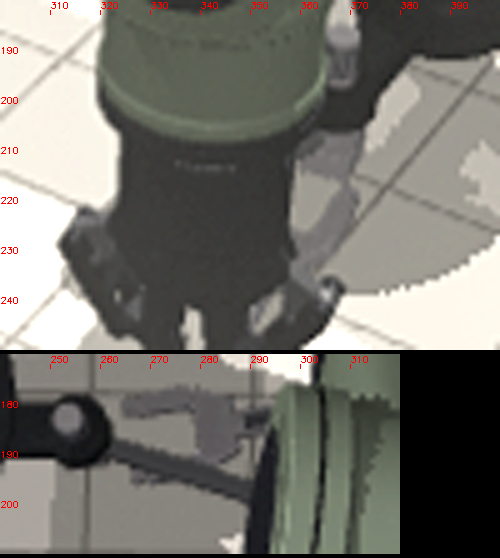

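Top view shows prong tips at about (264.6,180.5) and (266.5,194) (second half hidden by the lever); shank top (253.2,183). Scene shows the far prong ending near (370,218), just in front of the bolt head.

```bash
python3 - <<'E'
from crop import *
import pickle
s,t=pickle.load(open('f2.pkl','rb'))
B=np.array([615.4,100.5]); x=u(99.5); n=np.array([-x[1],x[0]])
J=env.get_obs()['ee_pos'][:2]+145*x
pr=lambda f,uv,z:[(round(float((p[:2]-B)@x),1),round(float((p[:2]-B)@n),1)) for p in plane(f,uv,z)]
print('J nominal',(J-B)@x,(J-B)@n)
print('top shank',pr(t,[253.2,182.6],86),'tips outer',pr(t,[[264.3,178.2],[266.3,195.5]],12),'tipc',pr(t,[264.4,180.5],12))
print('scene shank',pr(s,[367.6,186.6],86),'head front bottom corners',pr(s,[[360,213.6],[368.8,216]],0),'far prong tip',pr(s,[[370.5,216],[371,212]],12))
# predicted pixels
c=[[*(J+a*x+b*n),12] for a,b in((28,14.5),(28,28),(28,-14.5),(28,-28))]
print(proj(t,c).round(1).tolist(),proj(s,c).round(1).tolist())
h=[[*(B+a*x+b*n),z] for z in(0,16) for a,b in((-13.5,13.5),(-13.5,-13.5),(13.5,-13.5))]
print(proj(s,h).round(1).tolist(), proj(s,[[*B,86]]),proj(t,[[*B,86]]))
g=cv2.resize(s['pixels'][195:235,345:385,::-1],None,fx=14,fy=14,interpolation=cv2.INTER_CUBIC); g=cv2.convertScaleAbs(g,alpha=1.7)
for i in range(0,40,5): cv2.putText(g,str(345+i),(i*14,10),0,.4,(0,0,255)); cv2.putText(g,str(195+i),(0,i*14+4),0,.4,(0,0,255))
cv2.imwrite('pics/c5.png',g)
E
```

```text
J nominal -55.12429705750613 -0.07048052882207477
top shank [(0.5, -1.8)] tips outer [(-27.1, -27.7), (-25.9, 26.4)] tipc [(-26.4, -20.5)]
scene shank [(-1.3, 3.0)] head front bottom corners [(-10.1, 13.9), (-9.9, -10.3)] far prong tip [(-21.9, -17.9), (-6.1, -14.0)]
[[266.2, 191.6], [266.8, 195.9], [264.9, 182.3], [264.3, 178.1]] [[358.0, 213.9], [353.1, 212.5], [368.6, 216.9], [373.7, 218.2]]
[[359.7, 214.4], [369.5, 217.1], [372.7, 211.1], [360.1, 209.7], [370.0, 212.4], [373.3, 206.4]] [[368.90246341 186.6054747 ]] [[253.44168876 183.16697398]]
```

View pics/c5.png

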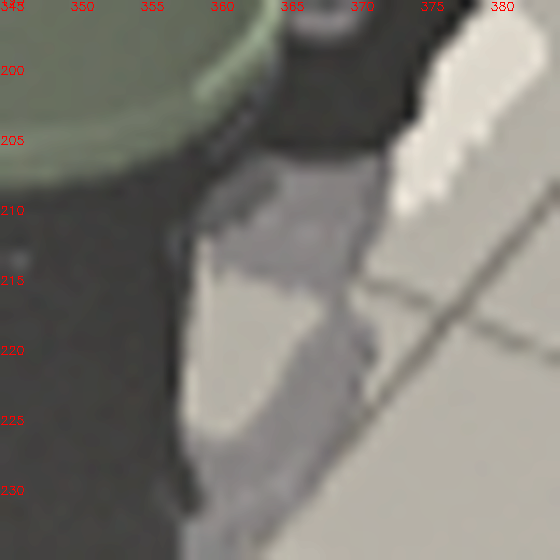

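Head's front face spans about (359.5,214)–(368,216); far prong tip at about (369,217)–(371,219), right in line with it; the lateral offset is within ~1.5 mm, which the flare takes. Slide on with a force guard.

```bash
python3 - <<'E'
from h import *
B=np.array([615.4,100.5]); x=u(99.5); n=np.array([-x[1],x[0]])
def rep(r):
    o=env.get_obs(); p=o['ee_pos'][:2]+145*x-B; f=o['wrist_force']; print(r,'jaw',(p@x).round(1),(p@n).round(1),'F x,n,z',(f[:2]@x).round(1),(f[:2]@n).round(1),f[2].round(1),'Mz',o['wrist_torque'].round(2),o['time_s'])
rep(0)
for d in(-42,-34,-26,-18,-10,-4,0,3):
    r=env.move_l([*(B+(d-145)*x),176.4],feed=50,max_force=14); rep(r)
    if r: break
E
```

```text
0 jaw -55.1 -0.1 F x,n,z -3.4 3.1 4.7 Mz [-0.78  0.48  0.13] 5.9333
False jaw -40.9 -0.4 F x,n,z 6.3 1.5 5.5 Mz [1.27 0.23 0.09] 6.3417
False jaw -33.5 -0.2 F x,n,z 2.0 0.2 5.6 Mz [0.59 0.14 0.02] 6.65
False jaw -25.7 -0.1 F x,n,z 0.9 0.8 6.5 Mz [0.36 0.2  0.05] 6.9583
False jaw -17.8 -0.1 F x,n,z 0.7 0.8 6.5 Mz [ 0.2   0.14 -0.05] 7.2667
False jaw -9.8 -0.2 F x,n,z 0.6 0.2 6.6 Mz [ 0.24  0.02 -0.03] 7.575
False jaw -4.0 -0.1 F x,n,z 0.3 0.9 5.2 Mz [ 0.08 -0.03 -0.11] 7.8417
False jaw -2.1 0.1 F x,n,z -12.9 0.2 5.1 Mz [-2.61 -0.52 -0.07] 8.0917
False jaw -1.1 0.4 F x,n,z -25.1 -0.9 3.3 Mz [-5.11 -1.04 -0.16] 8.3417
```

Seated (push rises only at the end, no side load). Release, lift, look once.

```bash
python3 - <<'E'
from crop import *
B=np.array([615.4,100.5]); x=u(99.5); n=np.array([-x[1],x[0]])
env.move_l([*(B+(-2.3-145)*x),176.4],feed=30)
o=env.get_obs(); print(o['wrist_force'].round(1))
env.command_gripper(78)
T=B-147*x; env.move_l([*T,260]); 
T2=T-170*x; env.move_l([*T2,300],feed=250)
print(env.get_obs()['time_s'])
s,t=cam('scene'),cam('top')
import pickle; pickle.dump((s,t),open('f3.pkl','wb'))
crops(s,(290,175,395,250),t,(235,170,335,215),'c6.png',s=4)
E
```

```text
[ 1.1 -4.2  6. ]
10.85
```

View pics/c6.png

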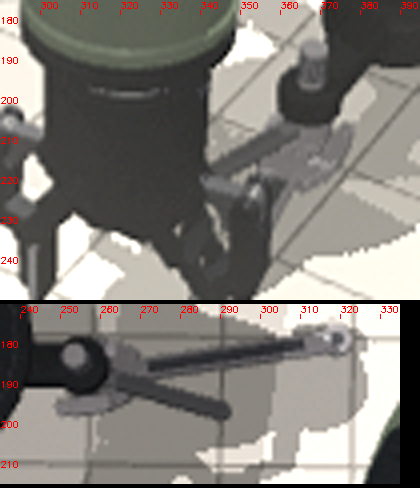

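Spanner is on the head: prongs either side of the bolt (lower tip at (250,195) in top), handle to the hole at (319,178), lever tip at (291,196) — the narrow V. Now squeeze in steps.

```bash
python3 - <<'E'
from crop import *
import pickle
s,t=pickle.load(open('f3.pkl','rb'))
x=u(99.5); n=np.array([-x[1],x[0]]); B=np.array([615.4,100.5])-1.5*x
for l,uv,z in(('hole',[319.1,178.1],12),('handle root',[270.5,185.2],12),('lever tip',[291.1,196.1],32),('shank',[253.3,182.6],86)):
    p=plane(t,uv,z)[0,:2]-B; print(l,(p@x).round(1),(p@n).round(1))
def T(a,c,z): return [*(B-a*x+c*n),z]
A=97; w=78; ph=96.0
env.move_l(T(A,24,260),q(ph),feed=200)
r=env.move_l(T(A,24,174),feed=120,max_force=15); o=env.get_obs(); print('down',r,o['ee_pos'][2],o['wrist_force'].round(1),o['time_s'])
r=env.move_l(T(A,w/2-11,174),feed=40,max_force=6); o=env.get_obs(); print('to handle',r,((o['ee_pos'][:2]-B)@n-w/2).round(1),o['wrist_force'].round(1),o['gripper_width'])
E
```

```text
hole -190.5 -2.3
handle root -41.3 -3.2
lever tip -98.8 43.7
shank 1.7 -1.7
down False 174.6842000655119 [-0.2 -0.5  0.6] 13.0833
to handle False -10.9 [-0.1  1.6 -0.5] 78.16533314745443
```

```bash
python3 - <<'E'
from h import *
x=u(99.5); n=np.array([-x[1],x[0]]); B=np.array([615.4,100.5])-1.5*x
def T(a,c,z): return [*(B-a*x+c*n),z]
def rep(w):
    o=env.get_obs(); print(w,o['gripper_width'].round(1),'hf',((o['ee_pos'][:2]-B)@n-o['gripper_width']/2).round(1),'Fn',(o['wrist_force'][:2]@n).round(1),'Fx',(o['wrist_force'][:2]@x).round(1),'g',np.round(o['grasp_force'],1),o['time_s'])
    return o['gripper_width']
A=97
for w in(72,68,64,60,57,54,51,48,45,42,39,36,33):
    env.command_gripper(w,40); g=rep(w)
    if g>w+1.5: break
    env.move_l(T(A,w/2-10,174),feed=40); rep('m')
E
```

```text
Traceback (most recent call last):
AttributeError: 'float' object has no attribute 'round'
```

```bash
cat > sq.py <<'E'
from h import *
x=u(99.5); n=np.array([-x[1],x[0]]); B=np.array([615.4,100.5])-1.5*x
def T(a,c,z): return [*(B-a*x+c*n),z]
def rep(w):
    o=env.get_obs(); g=float(o['gripper_width']); c=(o['ee_pos'][:2]-B)@n; print(w,round(g,1),'hf %.1f Fn %.1f Fx %.1f g %.1f t %.1f'%(c-g/2,o['wrist_force'][:2]@n,o['wrist_force'][:2]@x,o['grasp_force'],o['time_s']))
    return g
E
python3 - <<'E'
from sq import *
A=97; rep('0'); env.move_l(T(A,26,174),feed=40)
for w in(68,64,60,57,54,51,48,45,42,39,36,33):
    env.command_gripper(w,40); g=rep(w)
    if g>w+1.5: break
    env.move_l(T(A,w/2-10,174),feed=40); rep('m')
E
```

```text
0 72.0 hf -8.3 Fn -3.2 Fx 0.4 g 1.5 t 13.6
68 68.0 hf -8.0 Fn -2.4 Fx -0.1 g 1.0 t 14.0
m 68.2 hf -10.0 Fn 0.1 Fx 0.3 g 0.0 t 14.3
64 63.9 hf -8.0 Fn -1.6 Fx -0.4 g 0.9 t 14.5
m 64.3 hf -10.1 Fn -0.2 Fx -0.2 g 0.0 t 14.8
60 59.6 hf -7.8 Fn -0.6 Fx -1.0 g 2.4 t 15.0
m 60.0 hf -9.8 Fn 2.5 Fx -2.3 g 1.3 t 15.2
57 56.9 hf -8.3 Fn 3.2 Fx -2.6 g 1.8 t 15.4
m 57.0 hf -10.0 Fn 2.1 Fx -2.3 g 1.2 t 15.7
54 54.4 hf -8.7 Fn 3.5 Fx -1.4 g 1.5 t 15.9
m 53.8 hf -9.9 Fn 3.4 Fx -2.8 g 1.8 t 16.2
51 51.3 hf -8.8 Fn 2.6 Fx -4.2 g 5.0 t 16.4
m 51.1 hf -10.0 Fn 3.9 Fx -3.6 g 3.2 t 16.6
48 48.0 hf -8.9 Fn -0.4 Fx -5.5 g 6.0 t 16.9
m 47.9 hf -9.9 Fn 2.5 Fx -3.9 g 3.0 t 17.1
45 45.2 hf -8.9 Fn -1.6 Fx -4.4 g 6.4 t 17.3
m 45.6 hf -10.1 Fn 3.8 Fx -3.1 g 2.9 t 17.6
42 42.0 hf -8.8 Fn -1.4 Fx -4.3 g 6.4 t 17.8
m 42.4 hf -10.0 Fn 3.3 Fx -3.5 g 2.9 t 18.0
39 39.4 hf -8.9 Fn -3.0 Fx -4.2 g 6.2 t 18.2
m 39.1 hf -9.8 Fn 2.4 Fx -2.6 g 2.9 t 18.5
36 36.1 hf -8.8 Fn -1.5 Fx -5.1 g 6.0 t 18.7
m 36.1 hf -9.8 Fn 1.9 Fx -3.5 g 2.8 t 19.0
33 33.2 hf -8.8 Fn -2.1 Fx -4.6 g 5.9 t 19.2
m 33.0 hf -9.8 Fn 3.3 Fx -4.3 g 2.8 t 19.4
```

```bash
python3 - <<'E'
from sq import *
A=97
for w in(31,29,27,25,23):
    env.command_gripper(w,40); g=rep(w)
    if g>w+1 or env.get_obs()['grasp_force']>15: break
    env.move_l(T(A,w/2-10,174),feed=40); rep('m')
env.wait(.4); rep('end')
E
```

```text
31 31.1 hf -9.1 Fn -0.6 Fx -3.7 g 5.1 t 19.6
m 31.4 hf -10.0 Fn 3.6 Fx -3.3 g 2.8 t 19.9
29 29.0 hf -9.2 Fn -1.1 Fx -4.0 g 4.9 t 20.1
m 29.1 hf -9.9 Fn 3.7 Fx -3.1 g 2.7 t 20.4
27 26.9 hf -9.1 Fn -0.2 Fx -3.8 g 4.9 t 20.6
m 26.9 hf -9.8 Fn 2.7 Fx -3.4 g 2.7 t 20.8
25 24.7 hf -9.0 Fn 0.5 Fx -4.0 g 7.6 t 21.1
m 25.2 hf -9.9 Fn 4.3 Fx -4.5 g 5.5 t 21.3
23 23.4 hf -9.2 Fn 1.4 Fx -4.9 g 11.5 t 21.5
m 23.6 hf -10.0 Fn 5.8 Fx -4.8 g 9.3 t 21.8
end 23.2 hf -9.8 Fn 4.7 Fx -4.3 g 9.3 t 22.2
```

```bash
python3 - <<'E'
from crop import *
from sq import *
o=env.get_obs(); c=o['ee_pos']
env.command_gripper(60); env.move_l([*c[:2],260],feed=200); env.move_l([*(c[:2]-220*x),300],feed=250)
print(env.get_obs()['time_s'])
s,t=cam('scene'),cam('top')
import pickle; pickle.dump((s,t),open('f4.pkl','wb'))
crops(s,(290,170,395,250),t,(235,165,335,215),'c7.png',s=4)
crops(s,(310,180,390,235),t,(240,167,335,212),'c7.png',s=6 if 0 else 5)
E
```

```text
24.2333
```

View pics/c7.png

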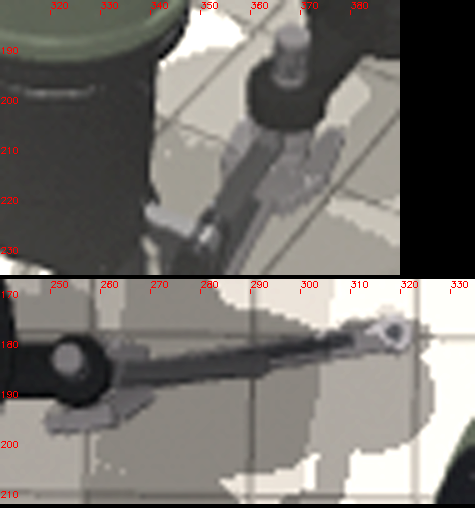

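Top: lever tip now at ~(292.6,184.4), handle hole ~(318.2,177.2), jaws still around the bolt; lever and handle nearly closed.

```bash
python3 - <<'E'
from sq import *
import pickle
for fn,pts in(('f3.pkl',[[319.1,178.1],[270.5,185.2],[291.1,196.1],[253.3,182.6]]),('f4.pkl',[[318.2,177.2],[270,184.6],[292.3,184.3],[253.2,182.6]])):
    s,t=pickle.load(open(fn,'rb'))
    P=[plane(t,uv,z)[0,:2] for uv,z in zip(pts,(12,12,32,86))]
    b=P[3]
    an=lambda d:np.degrees(np.arctan2(d[1],d[0])).round(1)
    print('handle',an(b-P[0]),an(P[1]-P[0]),'lever',an(b-P[2]),[((p-B)@x).round(1) for p in P],[((p-B)@n).round(1) for p in P])
    # hole by brightness/darkness: lever edge columns
    g=cv2.cvtColor(t['pixels'],cv2.COLOR_RGB2GRAY).astype(int)
    for c in(275,280,285,290): print(c,g[174:202,c].tolist())
E
```

```text
handle 99.7 99.2 lever 75.2 [np.float64(-190.5), np.float64(-41.3), np.float64(-98.8), np.float64(1.7)] [np.float64(-2.3), np.float64(-3.2), np.float64(43.7), np.float64(-1.7)]
275 [90, 90, 90, 76, 73, 88, 90, 90, 72, 55, 33, 29, 35, 56, 54, 86, 51, 41, 41, 42, 31, 85, 90, 90, 90, 90, 90, 90]
280 [90, 90, 90, 76, 74, 88, 90, 90, 64, 35, 29, 30, 58, 48, 86, 90, 90, 55, 40, 40, 43, 37, 70, 88, 90, 90, 89, 90]
285 [90, 89, 90, 83, 64, 87, 90, 65, 41, 31, 29, 53, 51, 74, 89, 90, 90, 90, 75, 44, 41, 42, 42, 44, 86, 90, 90, 90]
290 [66, 65, 65, 65, 58, 64, 57, 47, 32, 29, 47, 54, 49, 57, 57, 58, 58, 65, 65, 66, 46, 40, 41, 43, 40, 55, 65, 66]
handle 100.6 99.6 lever 94.1 [np.float64(-188.3), np.float64(-40.0), np.float64(-107.5), np.float64(2.0)] [np.float64(-5.5), np.float64(-5.2), np.float64(8.6), np.float64(-1.8)]
275 [89, 89, 89, 75, 73, 88, 90, 90, 65, 42, 39, 41, 41, 33, 71, 88, 89, 90, 90, 89, 90, 90, 90, 90, 90, 90, 90, 90]
280 [89, 90, 89, 76, 73, 88, 89, 68, 51, 42, 40, 42, 37, 54, 87, 90, 90, 90, 90, 90, 90, 90, 90, 89, 89, 90, 90, 89]
285 [90, 90, 90, 83, 64, 87, 74, 49, 36, 39, 42, 43, 32, 85, 90, 89, 90, 89, 89, 89, 90, 90, 90, 90, 89, 90, 90, 90]
290 [65, 66, 66, 66, 58, 58, 53, 30, 38, 40, 41, 40, 40, 56, 57, 57, 57, 65, 66, 66, 66, 65, 65, 66, 67, 66, 66, 66]
```

```bash
python3 - <<'E'
from sq import *
import pickle
s,t=pickle.load(open('f4.pkl','rb')); print('saucer',plane(t,[369,155],15).round(0))
xh=u(100.3); P=B-147*x-2.5*n
env.move_l([*P,260],q(100.3),feed=200); r=env.move_l([*P,176.4],feed=120,max_force=15)
env.command_gripper(0,40); rep('grip')
o=env.get_obs(); print(r,o['wrist_force'].round(1))
for d in(10,30,64):
    r=env.move_l([*(P-d*xh),176.4],feed=50,max_force=25); o=env.get_obs(); print(d,r,o['wrist_force'].round(1),o['ee_pos'].round(1),o['gripper_width'])
    if r: break
E
```

```text
saucer [[ 723. -241.   15.]]
grip 16.9 hf -11.1 Fn 0.5 Fx 0.6 g 39.5 t 26.7
False [-0.6  0.5  6.2]
10 False [0.3 4.8 5.1] [644.5 -54.8 177. ] 16.766698780074506
30 False [0.  0.1 4.5] [648.  -75.2 177. ] 16.816953844333938
64 False [0.3 2.3 7.2] [ 654.1 -108.2  177. ] 16.69038390731501
```

```bash
python3 - <<'E'
from crop import *
from sq import *
c=env.get_obs()['ee_pos']
env.command_gripper(50); env.move_l([*c[:2],260],feed=150); env.goto([450,-330,330],q(80)); env.wait(.5)
o=env.get_obs(); print(o['time_s'],o['wrist_force'].round(1))
s,t=cam('scene'),cam('top')
import pickle; pickle.dump((s,t),open('f5.pkl','wb'))
crops(s,(270,160,395,240),t,(240,160,400,215),'c8.png',s=4)
E
```

```text
31.2083 [ 0.2  0.7 -0. ]
```

View pics/c8.png

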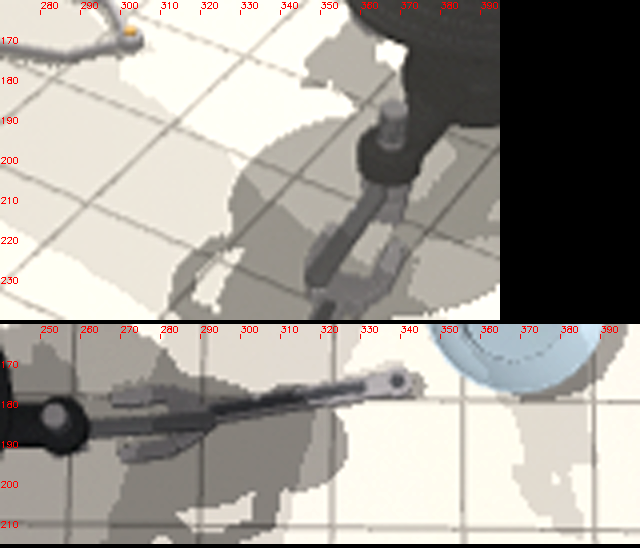

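The spanner lies flat about 64 mm back, with its prongs clear of the bolt (tips near (268,178)/(270,191) in top). The lever is still in its tight position, and the saucer and calipers have not moved. During the squeeze the pad force held at about 5 N, then rose to 11 N, so the nut met its stop.

```bash
python3 -c "
from station import env
print(env.job_done())"
```

```text
the job is handed in; nothing more can be done
None
```

I handed the job in at about 31 s. The locknut is tight against its stop, judging by the rise in squeeze force. I estimate the bolt turned about 4 degrees, 7.5 at most, against the 10 allowed. The spanner lies flat on the tiles about 64 mm back from the bolt. The jug and the other things looked undisturbed, and the judge's verdict was not shown.

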